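# Clear the leak-test station and hold a gas regulator on its sprung nozzle

### The arm

A 6-joint arm with a two-finger parallel gripper is mounted at the origin on the work surface. World frame = base frame: x ahead of the robot, y to its left, z up, the work surface at z = 0. Lengths are in mm, angles in rad, forces in N, time in s.
With the tool pointing down it reaches from about 300 to 775 mm from the base axis. Payload 14.6 kg.
Tool frame: the origin (TCP) lies between the finger pads; the fingertips stand ahead of it and the grasp point (between the pads) lies 11 mm behind it (manip.finger_overhang is the z of the fingertips in the tool frame, in mm); z points along the fingers, y is the line along which they close (so a half turn about z gives the same grasp; the last joint's range is limited). The gripper opens to 94 mm and grips with 3 to 60 N. Pads are 16 mm wide; open, the fingers measure 119 mm over their backs; the gripper's body (75 mm by 177 mm) begins 78 mm behind the grasp point.
Start: joints at [1.057, 0.3, 1.521, -0, 1.321, -0.067], TCP at [237.641, 496, 213.446] pointing down, gripper open.
Joint ranges: [-3.03, 3.03], [-0.79, 2.21], [0.23, 2.52], [-1.04, 4.18], [0, 3.07], [-2.55, 2.55]. Speed limits (rad/s): [2.22, 2.22, 2.57, 3.14, 3.14, 3.14].

### API

Orientations are given as [roll, pitch, yaw] about the fixed x, y, z axes, in that order (R = Rz(yaw) Ry(pitch) Rx(roll)).
In Python, from cell import manip gives the robot as it stands.
- The arm moves only by the tool jog_arm, never from a script. Its argument "series" is a list of rows, each a list of 7 numbers: the shift along the world's x, y, z as a fraction of full scale, then the turn, a rotation vector about the world's x, y, z as a fraction of full scale, then the closure, from 0 (fully open) to 1 (shut). In form: [[dx, dy, dz, wx, wy, wz, fingers], ...]. A call has 1 to 8 rows; each row is the pose to reach, as a shift and turn from the pose commanded when the call began; what a row does not reach only later rows make up. Full scale, the value 1, is 120 mm for a shift and 90 degrees for a turn. A row lasts 1/12 s, in which the tool goes at most 41.7 mm and 7.16 degrees, less where a joint would pass 70% of its speed; a pose out of reach is approached as far as the arm can. A call with a number of a shift or a turn outside -1 to 1 is refused whole. A call with a gripper value outside its range is refused whole. The fingers move at their own pace and stop on an object; "grip_force" is the grip in N (left out, the last holds). Time passes only in rows, so rows that repeat a pose let the fingers close. It gives the time, the measured TCP pose, the force, the opening and the grip force at its end, in the units of the state.
- manip.read_state(): the state, without advancing time (a new reading comes with each control period).
- manip.camera(name): name is "side" or "top" or "wrist"; returns a dict with "frame" (420x560x3 uint8, red, green, blue), "vfov" (degrees; the focal length in pixels is half the picture's height over the tangent of half this angle, whatever the lens; pixels are square), "cx", "cy" (the principal point, pixels), "R" (3x3) and "t" (3): a world point X has camera coordinates R X + t; the wrist camera has in their place "hand_eye" (4x4, takes a point from camera to tool coordinates, whose origin is the TCP and whose axes are the flange's). Camera axes: x right, y down, z forward; pixel columns grow to the right and rows downward; lengths in mm; the calibration is good to about 2 mm. The wrist camera is an equidistant fisheye: a pixel r from the principal point sees the ray r / f radians off the axis. A picture is of the moment at which its call begins: read the wrist's pose just before it. There is no depth.
- manip.sign_off(): hands the job in; it is judged then, once.
The state is a dict: "clock": time; "joints": joint angles; "qd": joint speeds; "effort": joint torques, N m; "eef_pos": TCP position; "eef_rot": TCP orientation; "wrist_force": force on the tool from outside, world axes, zero at the start; "moment": the same for the moment, N m; "finger_gap": finger opening in mm; "finger_force": force on a finger pad.
Only numpy, scipy, OpenCV 4.12 (cv2) and the standard library are available. Lean on these libraries where they do the work, as an engineer would, in place of code of your own. Each camera call takes 0.05 s, during which the arm holds its last target. There are 200 camera calls.

### The job

Take the block brush and sweep the three scrap brass fittings off the bed of the leak-test station into the catch tray at its side, touching them only with the brush, then stand the brush back on its bristles on the bench. Set the gas regulator on the cleared bed with its port face to the sprung nozzle and press it, square and centred and without ramming it, until the nozzle is pushed back and the regulator meets the hard stops. Finish while still holding it there against the spring: do not let go; leave the vial rack, jar and beaker alone.

Things in the scene. Friction and masses are not known exactly. Their poses are not given: they have to be found in the camera images.
- station: Leak-test station, fixed to the bench, yaw within 0.35 rad. Origin on the bench under the bed; x runs from the bed's open front end to the housing, z up. Flat aluminium bed plate: x -110 to +130, y -60 to +60, top at z = 30 mm, no side walls. White housing on the bed: x +75 to +130, y -50 to +50, up to z = 100 mm. A catch tray is joined to its +y side.
- tray (a point): Centre of the inner floor of the open steel catch tray, at station x = -30, y = +120, z = 4 mm; axes as the station's. The tray spans station x -110 to +50, y +60 to +180; end walls 26 mm high, outer wall (y = +180) 42 mm high; the bed's side (30 mm high) is its fourth wall.
- stops: Two fixed steel stop bosses that stick out of the housing towards -x, either side of the nozzle; flat front faces at station x = +55 mm, centred at y = -18 and +18 and z = 52 mm, each 10 wide and 16 mm high. This entry's origin and axes are the same as the station's.
- nozzle (a joint): Sprung nozzle between the stops: travel in m along station +x, 0 = fully out. A part resting on both stops has pushed it in 0.012; its own end of travel is 0.016. The spring pushes back with 3 N at 0, rising by 0.5 N per mm (9 N at the stops).
- nozzle_tip (a point): Centre of the nozzle's round black rubber face (16 mm diameter); with the nozzle out it lies at station x = +43, y = 0, z = 52 mm, 12 mm ahead of the stop faces. It moves with the nozzle; axes as the station's.
- regulator: Small gas regulator, 0.25 to 0.5 kg, standing on the bench: aluminium block 50 (x) x 48 (y) x 44 mm (z), black knob (36 mm diameter) on top up to z = 68 mm, outlet stub 14 mm long on its back (-x). The front (+x) face is flat and bears the port; it starts within 0.6 rad of world +x. Origin: centre of the block's underside; z up. Grip it across y.
- regulator_port (a point): Centre of the port on the regulator's flat front face: 25 mm ahead of the regulator's origin (+x) and 22 mm up; axes as the regulator's.
- brush: Block brush, about 0.14 kg, standing on its bristles on the bench. Bristle block 120 (x) x 26 (y), z 0 to 30 mm; wooden back 124 x 30 mm, z 30 to 44 mm; upright wooden handle in the middle, 32 (x) x 22 mm (y), z 44 to 100 mm. The bristles are stiff. Origin: centre of the bristles' underside; x along its length, z up.
- scrap_nut: Scrap brass hexagon nut, 24 mm across the corners, 13 mm high. It starts lying on the station's bed, flat on its base. Origin: centre of its underside at the start.
- scrap_plug: Scrap brass plug: flange 21 mm diameter, 7 mm thick, with a 12 mm stem up to 18 mm high. It starts lying on the station's bed, flat on its base. Origin: centre of its underside at the start.
- scrap_tee: Scrap brass block fitting 17 x 17 x 15 mm with a 9 mm stub up to 21 mm high. It starts lying on the station's bed, flat on its base. Origin: centre of its underside at the start.
- vial_rack: Bystander, to be left alone: white rack 70 (x) x 160 (y) x 30 mm with six capped glass vials up to 73 mm high. Origin: centre of its underside.
- jar: Bystander, to be left alone: closed jar 60 mm in diameter, about 85 mm high. Origin: centre of its underside.
- beaker: Bystander, to be left alone: glass beaker 70 mm in diameter, 85 mm high. Origin: centre of its underside.
Not all that is in view belongs to the job. Of the things that look like the brush, the larger one is meant. What is shaped like the regulator but green is not meant.

How it is judged (in metres and radians):
On the way, in this order (a step that is already met when the one before it is completed fails the run):
1. all three scrap fittings lie in the catch tray, swept there with the brush still in the gripper (y of scrap_nut in the frame of station between 0.06 and 0.18 m and x of scrap_nut in the frame of station between -0.112 and 0.052 m and z of each of scrap_nut, scrap_plug, scrap_tee in the frame of station below 0.03 m and y of scrap_plug in the frame of station between 0.06 and 0.18 m and x of scrap_plug in the frame of station between -0.112 and 0.052 m and y of scrap_tee in the frame of station between 0.06 and 0.18 m and x of scrap_tee in the frame of station between -0.112 and 0.052 m and contact force between brush and the fingers above 1 N), for 0.1 s.
2. the brush stands on its bristles on the bench, let go (height (world z) of brush below 0.01 m and angle between brush's own z axis and vertical below 0.15 rad and contact force between brush and the fingers below 0.1 N and contact force between brush and station below 0.1 N), for 0.2 s.
3. the regulator is pressed against the nozzle and meets the stops (value of joint nozzle above 0.01 m and contact force between regulator and stops above 1 N and contact force between regulator and nozzle above 3 N and distance between regulator_port and nozzle_tip below 0.009 m and y of regulator in the frame of station between -0.008 and 0.008 m and angle between the x axis of regulator and the x axis of station, either way round below 0.08 rad and angle between regulator's own z axis and vertical below 0.1 rad and z of regulator in the frame of station below 0.037 m and linear speed of regulator below 0.02 m/s), for 0.2 s.
At the end, for the whole second after the job is handed in: Gripper still pressing the regulator on the bed (<7 mm off it) to the stops: nozzle in >10 mm, >3 N on it, >1 N on stops, within 8 mm of centre, 0.08 rad of square, tilt <0.1, port within 9 mm of nozzle tip, still. Scraps in tray. Brush upright (<0.15) on bench, let go, off the station (all of step 2 and all of step 3 and y of scrap_nut in the frame of station between 0.06 and 0.18 m and x of scrap_nut in the frame of station between -0.112 and 0.052 m and z of each of scrap_nut, scrap_plug, scrap_tee in the frame of station below 0.03 m and y of scrap_plug in the frame of station between 0.06 and 0.18 m and x of scrap_plug in the frame of station between -0.112 and 0.052 m and y of scrap_tee in the frame of station between 0.06 and 0.18 m and x of scrap_tee in the frame of station between -0.112 and 0.052 m and contact force between regulator and the fingers above 1 N); the arm keeps its last pose, push and grip.
It fails at once if a scrap fitting is touched by the robot or the regulator instead of the brush (contact force between any of scrap_nut, scrap_plug, scrap_tee and the fingers above 0.5 N or contact force between any of scrap_nut, scrap_plug, scrap_tee and the arm above 0.5 N or contact force between any of scrap_nut, scrap_plug, scrap_tee and regulator above 0.5 N).
It fails at once if the regulator is rammed into the stops (more than 60 N) (contact force between regulator and stops above 60 N).
It fails at once if the vial rack, jar or beaker is moved by more than 30 mm (distance of any of vial_rack, jar, beaker from where it was at the start of the episode above 0.03 m).
It also fails if it takes over 72 s, if anything falls off the work surface, if the arm or the gripper's body presses on something with over 40 N, if the wrist force passes 120 N, or if a joint passes its speed limit or range.

## Working session

There is one attempt and no reset: what is moved stays moved. The work goes in short steps, Python scripts to look and compute and a tool call to move; the robot and the scene stay as the last step left them, time stands still between calls to the robot, and variables do not carry over. Pictures are saved under pics/ and viewed, at most 10 in all, crops included, and the job is handed in when it is done.

Besides the shell and the picture viewer there is one more tool, called after "Call:" by a JSON object that holds its "op" and its "data". jog_arm: Moves the arm, as the interface text tells. Its arguments: {"type":"object","properties":{"series":{"type":"array"},"grip_force":{"type":"number"}},"required":["series"]}

```bash
mkdir -p pics
cat > h.py <<'E'
import numpy as np, cv2
from cell import manip
def grab(n,f):
    c=manip.camera(n); cv2.imwrite('pics/'+f+'.png',c['frame'][:,:,::-1]); np.save('pics/'+f+'.npy',c,allow_pickle=True); return c
def load(f): return np.load('pics/'+f+'.npy',allow_pickle=True).item()
def px2w(c,u,v,z):
    f=210/np.tan(np.radians(c['vfov'])/2); R=np.array(c['R']);t=np.array(c['t'])
    d=R.T@np.array([(u-c['cx'])/f,(v-c['cy'])/f,1]); o=-R.T@t
    return (o+d*(z-o[2])/d[2])
def w2px(c,X):
    f=210/np.tan(np.radians(c['vfov'])/2); p=np.array(c['R'])@np.array(X)+np.array(c['t'])
    return p[:2]/p[2]*f+[c['cx'],c['cy']]
E
python3 - <<'E'
from h import *
for n in('top','side'):
    c=grab(n,n+'0'); print(n,c['vfov'],c['cx'],c['cy'],-np.array(c['R']).T@np.array(c['t']),np.round(c['R'],2).tolist())
    cv2.imwrite('pics/%s0b.png'%n,cv2.resize(c['frame'][:,:,::-1],(800,600),interpolation=cv2.INTER_CUBIC))
print(manip.read_state(), manip.finger_overhang)
E
```

```text
top 52.025447719315736 282.80034664547105 211.5633217946504 [ 349.83895259   24.827547   1165.01007602] [[-0.01, -1.0, -0.0], [-0.98, 0.01, -0.19], [0.19, 0.0, -0.98]]
side 47.85837573940173 277.85228618334247 201.376456604858 [-158.05057133 -818.32983184  779.80224042] [[0.77, -0.64, 0.01], [-0.33, -0.41, -0.85], [0.55, 0.65, -0.53]]
{'clock': 0.1, 'joints': array([ 1.05741107e+00,  3.00396236e-01,  1.52149554e+00, -2.86108815e-05,
        1.32073849e+00, -6.65961917e-02]), 'qd': array([-0.00065798, -0.00076707, -0.00183514,  0.00115376,  0.00024996,
        0.0001979 ]), 'effort': array([ 3.40261919e-03, -5.32649839e+01, -3.53281224e+01,  7.10023125e-02,
        2.34827958e-02, -2.49828787e-05]), 'eef_pos': array([237.5344355 , 495.80844006, 212.96358899]), 'eef_rot': array([-3.14055550e+00, -4.13973545e-05,  2.69481067e+00]), 'wrist_force': array([ 0.82536636, -0.59332067,  0.0839328 ]), 'moment': array([-0.00928072,  0.04413004,  0.0191419 ]), 'finger_force': 0.0, 'finger_gap': 93.69228912698706} 8.0
```

View pics/top0b.png

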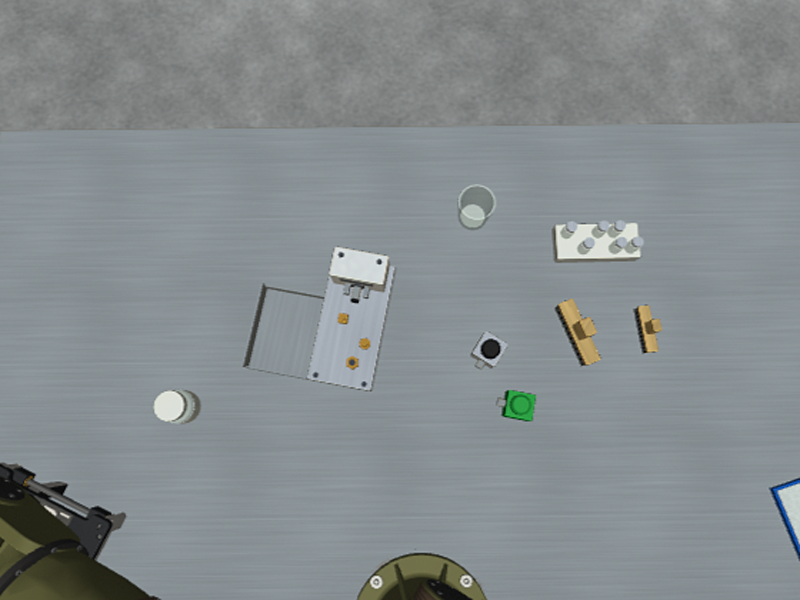

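View pics/side0b.png

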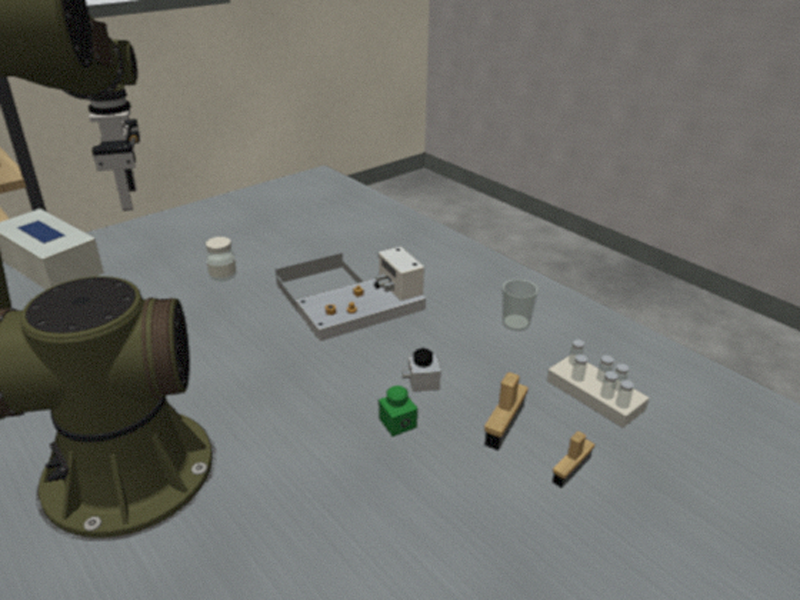

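The top view shows the station (bed front corners ≈(308,379) and (371,390), back right ≈(395,267)), with the tray to its left. The regulator is at (490,349), the large brush at (578,332) and the scraps at (343,319), (364,344) and (352,362). I'll zoom in to get exact edges.

Run:
```python
from h import *
c=load('top0'); im=c['frame'][:,:,::-1].copy()
a=cv2.resize(im[165:280,165:285],None,fx=4.2,fy=4.2,interpolation=cv2.INTER_CUBIC)
b=cv2.resize(im[200:300,325:430],None,fx=2.8,fy=2.8,interpolation=cv2.INTER_CUBIC)
o=np.zeros((490,800,3),np.uint8); o[:a.shape[0],:504]=a[:490]; o[:280,506:800]=b[:,:294]; cv2.imwrite('pics/crop1.png',o)
hsv=cv2.cvtColor(c['frame'],cv2.COLOR_RGB2HSV)
# wood
m=cv2.inRange(hsv,(8,90,60),(28,255,255)); m[:,:]=m
n,l,s,ce=cv2.connectedComponentsWithStats(m)
for i in range(1,n):
    if s[i,4]>15: print('wood',s[i],ce[i], px2w(c,*ce[i],40).round(0),cv2.minAreaRect(np.argwhere(l==i)[:,::-1].astype(np.float32)))
k=cv2.inRange(hsv,(0,0,0),(180,255,45))[225:262,325:360]
n,l,s,ce=cv2.connectedComponentsWithStats(k)
for i in range(1,n):
    if s[i,4]>15: u=ce[i]+[325,225]; print('knob',s[i],u,px2w(c,*u,68))
```

```text
wood [391 209  29  47 607] [405.57660626 231.62108731] [ 513. -298.   40.] ((407.21710205078125, 230.94366455078125), (47.26668930053711, 16.91622543334961), 65.43283081054688)
wood [446 214  17  33 317] [453.63091483 229.50473186] [ 517. -425.   40.] ((455.2500305175781, 229.24998474121094), (32.75139617919922, 13.335897445678711), 78.69007110595703)
wood [237 219   7   8  42] [239.73809524 222.61904762] [542. 140.  40.] ((239.58824157714844, 222.64707946777344), (6.305926322937012, 6.305926322937012), 14.03624439239502)
wood [252 237   7   7  45] [255. 240.] [495.  99.  40.] ((255.0, 240.0), (6.0, 6.0), 90.0)
wood [243 249   8   9  41] [246.3902439 253.2195122] [460. 122.  40.] ((246.5, 253.0), (8.0, 7.0), 90.0)
wood [ 16 333   7   7  18] [ 18.77777778 336.16666667] [257. 695.  40.] ((18.92646026611328, 335.9558410644531), (3.2584729194641113, 8.231931686401367), 30.963754653930664)
knob [ 12  13  13  13 135] [343.08888889 243.94814815] [ 478.6305256  -128.13044131   68.        ]
```

View pics/crop1.png

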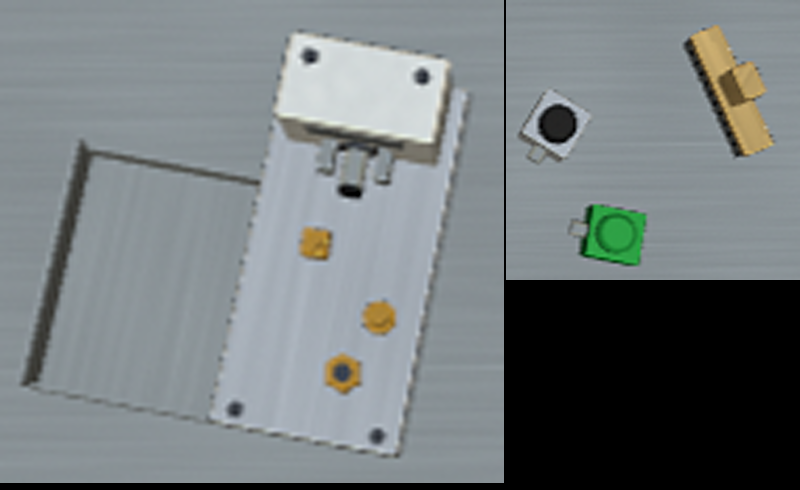

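Run:
```python
from h import *
c=load('top0')
A=lambda U,V,z: px2w(c,(U+.5)/4.2-.5+165,(V+.5)/4.2-.5+165,z)
B=lambda U,V,z: px2w(c,(U-506+.5)/2.8-.5+325,(V+.5)/2.8-.5+200,z)
def fit(loc,W):  # rigid 2D
    loc=np.array(loc,float);W=np.array(W)[:,:2];a=loc-loc.mean(0);b=W-W.mean(0)
    th=np.arctan2((a[:,0]*b[:,1]-a[:,1]*b[:,0]).sum(),(a*b).sum());R=np.array([[np.cos(th),-np.sin(th)],[np.sin(th),np.cos(th)]])
    t=W.mean(0)-R@loc.mean(0); print('t',t.round(1),'yaw',th.round(4),'res',(loc@R.T+t-W).round(1).tolist()); return t,th,R
t,th,R=fit([(-110,60),(-110,-60),(130,-60),(130,50),(130,-50),(75,50),(75,-50)],[A(211,418,30),A(398,455,30),A(467,95,30),A(290,33,100),A(450,60,100),A(277,118,100),A(437,150,100)])
for n,u,v,z in[('tee',316,243,45),('plug',379,317,45),('nut',342,373,43),('nozzle',349,192,52)]:
    print(n,((A(u,v,z)[:2]-t)@R).round(1))
fit([(62,15),(62,-15),(-62,15),(-62,-15)],[B(690,38,44),B(718,27,44),B(738,156,44),B(773,145,44)])
fit([(16,11),(16,-11),(-16,11),(-16,-11)],[B(723,72,100),B(750,63,100),B(738,102,100),B(766,95,100)])
fit([(25,24),(25,-24),(-25,24),(-25,-24)],[B(555,91,44),B(591,120,44),B(521,127,44),B(565,158,44)])
j=px2w(c,175*.7,405*.7,85); print('jar',j,'beaker',px2w(c,477*.7,200*.7,85))
```

```text
t [526.3 125.7] yaw -0.1976 res [[-3.4, 0.9], [-2.7, 0.2], [2.1, -2.2], [1.3, -1.1], [-0.1, -1.4], [0.7, 2.4], [2.1, 1.2]]
tee [12.1 15.9]
plug [-26.4 -32.3]
nut [-64.8 -16.4]
nozzle [46.7  1.2]
t [ 510.8 -294. ] yaw 0.3487 res [[2.2, 1.2], [2.1, 0.2], [-2.3, -3.2], [-1.9, 1.8]]
t [ 509.8 -291.7] yaw 0.3534 res [[1.1, -2.5], [0.8, 1.6], [-1.8, -1.9], [-0.2, 2.8]]
t [ 481.5 -131.9] yaw -0.6866 res [[3.5, 1.1], [0.8, -3.4], [-1.6, -0.2], [-2.7, 2.6]]
jar [384.25200825 424.48924838  85.        ] beaker [ 752.67879281 -111.87653587   85.        ]
```

Call:
{"op": "jog_arm", "data": {"series": [[0.36,-0.98,0,0,0,-0.25,0],[0.36,-0.98,0,0,0,-0.25,0],[0.36,-0.98,0,0,0,-0.25,0],[0.36,-0.98,0,0,0,-0.25,0]]}}

```text
clock: 0.43
eef_pos: [282.2, 374.0, 213.3]
eef_rot: [-3.141, 0.001, 2.291]
wrist_force: [-1.1, 0.6, -0.2]
finger_gap: 94.0
finger_force: 0.0
```

Call:
{"op": "jog_arm", "data": {"series": [[0.36,-0.98,0,0,0,-0.25,0],[0.36,-0.98,0,0,0,-0.25,0],[0.36,-0.98,0,0,0,-0.25,0],[0.36,-0.98,0,0,0,-0.25,0]]}}

```text
clock: 0.77
eef_pos: [325.6, 256.3, 213.4]
eef_rot: [-3.142, 0.001, 1.897]
wrist_force: [-0.3, 0.9, 0.2]
finger_gap: 94.1
finger_force: 0.0
```

Call:
{"op": "jog_arm", "data": {"series": [[0.36,-0.98,0,0,0,-0.25,0],[0.36,-0.98,0,0,0,-0.25,0],[0.36,-0.98,0,0,0,-0.25,0],[0.36,-0.98,0,0,0,-0.25,0]]}}

```text
clock: 1.1
eef_pos: [368.9, 138.4, 213.4]
eef_rot: [3.141, 0.001, 1.504]
wrist_force: [-0.1, 1.0, 0.0]
finger_gap: 93.8
finger_force: 0.0
```

Call:
{"op": "jog_arm", "data": {"series": [[0.36,-0.98,0,0,0,-0.25,0],[0.36,-0.98,0,0,0,-0.25,0],[0.36,-0.98,0,0,0,-0.25,0],[0.36,-0.98,0,0,0,-0.25,0]]}}

```text
clock: 1.43
eef_pos: [411.9, 21.0, 213.3]
eef_rot: [3.141, 0.001, 1.112]
wrist_force: [-0.1, 1.1, 0.2]
finger_gap: 94.0
finger_force: 0.0
```

Call:
{"op": "jog_arm", "data": {"series": [[0.36,-0.98,0,0,0,-0.25,0],[0.36,-0.98,0,0,0,-0.25,0],[0.36,-0.98,0,0,0,-0.25,0],[0.36,-0.98,0,0,0,-0.25,0]]}}

```text
clock: 1.77
eef_pos: [455.1, -96.2, 213.0]
eef_rot: [3.141, 0.001, 0.721]
wrist_force: [0.2, 0.5, -0.5]
finger_gap: 93.9
finger_force: 0.0
```

Call:
{"op": "jog_arm", "data": {"series": [[0.36,-0.98,0,0,0,-0.25,0],[0.36,-0.98,0,0,0,-0.25,0],[0.36,-0.98,0,0,0,-0.25,0],[0.36,-0.98,0,0,0,-0.25,0],[0.36,-0.98,0,0,0,-0.25,0],[0.36,-0.98,0,0,0,-0.25,0]]}}

```text
clock: 2.27
eef_pos: [496.9, -208.5, 213.0]
eef_rot: [-3.141, 0.001, 0.341]
wrist_force: [1.2, 0.3, -0.2]
finger_gap: 94.0
finger_force: 0.0
```

```bash
cat >> h.py <<'E'
from scipy.spatial.transform import Rotation as Ro
def wgrab(f):
    s=manip.read_state(); c=manip.camera('wrist'); c['p']=s['eef_pos']; c['e']=s['eef_rot']; np.save('pics/'+f+'.npy',c,allow_pickle=True)
    cv2.imwrite('pics/'+f+'.png',cv2.resize(c['frame'][:,:,::-1],(800,600),interpolation=cv2.INTER_CUBIC)); return c
def wpx(c,u,v,z):
    f=210/np.tan(np.radians(c['vfov'])/2); d=np.array([u-c['cx'],v-c['cy']]); r=np.hypot(*d); a=r/f
    ray=np.array([*(d/max(r,1e-9)*np.sin(a)),np.cos(a)]); H=np.array(c['hand_eye']); Rw=Ro.from_euler('xyz',c['e']).as_matrix()
    o=Rw@H[:3,3]+c['p']; d=Rw@H[:3,:3]@ray; return o+d*(z-o[2])/d[2]
def wpx8(c,U,V,z): return wpx(c,(U+.5)*.7-.5,(V+.5)*.7-.5,z)
def fit(loc,W):
    loc=np.array(loc,float);W=np.array(W)[:,:2];a=loc-loc.mean(0);b=W-W.mean(0)
    th=np.arctan2((a[:,0]*b[:,1]-a[:,1]*b[:,0]).sum(),(a*b).sum());R=np.array([[np.cos(th),-np.sin(th)],[np.sin(th),np.cos(th)]])
    t=W.mean(0)-R@loc.mean(0); print('t',t.round(1),'yaw',th.round(4),'res',(loc@R.T+t-W).round(1).tolist()); return t,th,R
E
python3 - <<'E'
from h import *
c=wgrab('w1'); print(c['vfov'],c['cx'],c['cy'],np.round(c['hand_eye'],3).tolist(),c['p'],c['e'])
E
```

```text
65.70646984690485 277.74371131131306 213.2535857182808 [[0.001, -0.973, -0.23, 66.679], [1.0, 0.001, 0.0, 0.625], [-0.0, -0.23, 0.973, -171.554], [0.0, 0.0, 0.0, 1.0]] [ 496.85941657 -208.4842236   213.01141102] [-3.14066131e+00  5.64110425e-04  3.41399014e-01]
```

View pics/w1.png

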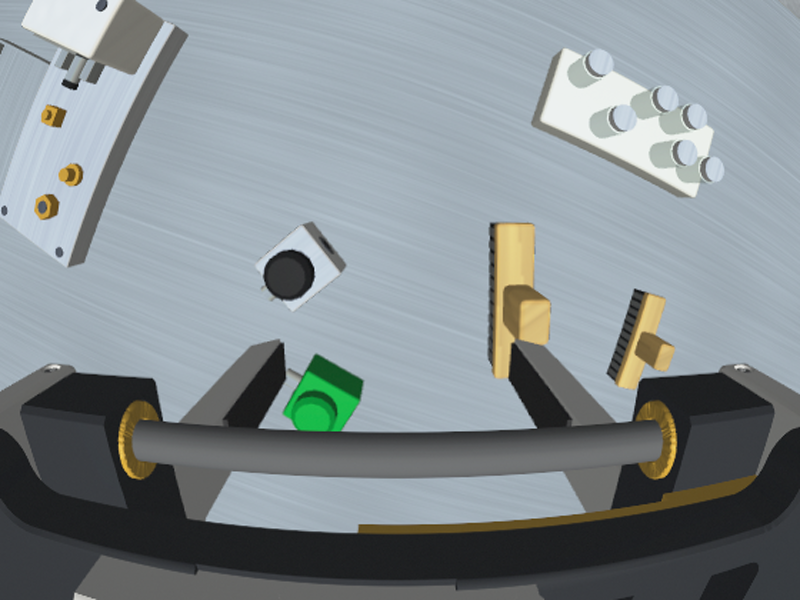

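The wrist view shows the brush back, with top corners at (498,223) and (535,223) and the handle top near (535,322). It also shows the regulator at (300,266) and the station at upper left.

Run:
```python
from h import *
c=np.load('pics/w1.npy',allow_pickle=True).item()
W=lambda u,v,z:wpx8(c,u,v,z)
fit([(62,15),(62,-15),(-62,15)],[W(498,223,44),W(535,223,44),W(497,378,44)])
fit([(16,11),(16,-11),(-16,11),(-16,-11)],[W(519,303,100),W(549,300,100),W(521,345,100),W(548,339,100)])
fit([(25,24),(25,-24),(-25,24),(-25,-24)],[W(304,224,44),W(340,268,44),W(256,266,44),W(293,311,44)])
print('knob',W(289,275,68))
t,th,R=fit([(130,-60),(-110,-60)],[W(186,36,30),W(67,267,30)])
for n,u,v,z in[('tee',51,113,51),('plug',71,174,48),('nut',45,207,43),('nozzle',70,85,52)]: print(n,((W(u,v,z)[:2]-t)@R).round(1))
```

```text
t [ 516.3 -300.1] yaw 0.3883 res [[0.0, 0.5], [0.9, -0.3], [-0.9, -0.2]]
t [ 515.9 -297.9] yaw 0.4515 res [[1.4, 1.8], [2.3, 0.6], [-1.7, 0.6], [-2.0, -3.0]]
t [ 486.1 -133.6] yaw -0.5438 res [[1.1, 2.2], [-1.3, -2.8], [0.5, 1.9], [-0.3, -1.2]]
knob [ 484.16978346 -133.02364787   68.        ]
t [530.5 116.9] yaw -0.2632 res [[3.1, -0.8], [-3.1, 0.8]]
tee [11.9 16.8]
plug [-22.5 -35.3]
nut [-65.7 -17.5]
nozzle [42.3  9.9]
```

Call:
{"op": "jog_arm", "data": {"series": [[0.15,-0.75,-0.3,0,0,0.02,0],[0.15,-0.75,-0.69,0,0,0.02,0],[0.15,-0.75,-0.69,0,0,0.02,0],[0.15,-0.75,-0.69,0,0,0.02,0],[0.15,-0.75,-0.69,0,0,0.02,0]]}}

```text
clock: 2.73
eef_pos: [514.3, -298.6, 128.9]
eef_rot: [-3.139, 0.002, 0.371]
wrist_force: [0.3, 0.6, 1.3]
finger_gap: 93.7
finger_force: 0.0
```

Call:
{"op": "jog_arm", "data": {"series": [[0,0,-0.55,0,0,0,0],[0,0,-0.55,0,0,0,0],[0,0,-0.55,0,0,0,0],[0,0,-0.55,0,0,0,0],[0,0,-0.55,0,0,0,1],[0,0,-0.55,0,0,0,1],[0,0,-0.55,0,0,0,1],[0,0,-0.55,0,0,0,1]], "grip_force": 50}}

```text
clock: 3.4
eef_pos: [515.3, -299.8, 66.0]
eef_rot: [3.14, -0.001, 0.37]
wrist_force: [-0.6, -0.8, -0.2]
finger_gap: 70.6
finger_force: 0.0
```

Call:
{"op": "jog_arm", "data": {"series": [[0,0,0,0,0,0,1],[0,0,0,0,0,0,1],[0,0,0,0,0,0,1],[0,0,0,0,0,0,1]]}}

```text
clock: 3.73
eef_pos: [514.8, -299.6, 64.7]
eef_rot: [-3.142, 0.0, 0.37]
wrist_force: [0.3, -0.6, 0.7]
finger_gap: 44.1
finger_force: 0.0
```

Run:
```python
from h import *
c=wgrab('w2'); print(c['p'],c['e'])
```

```text
[ 514.83379501 -299.63118405   64.66499152] [-3.14157696e+00  3.99655465e-06  3.69980683e-01]
```

View pics/w2.png

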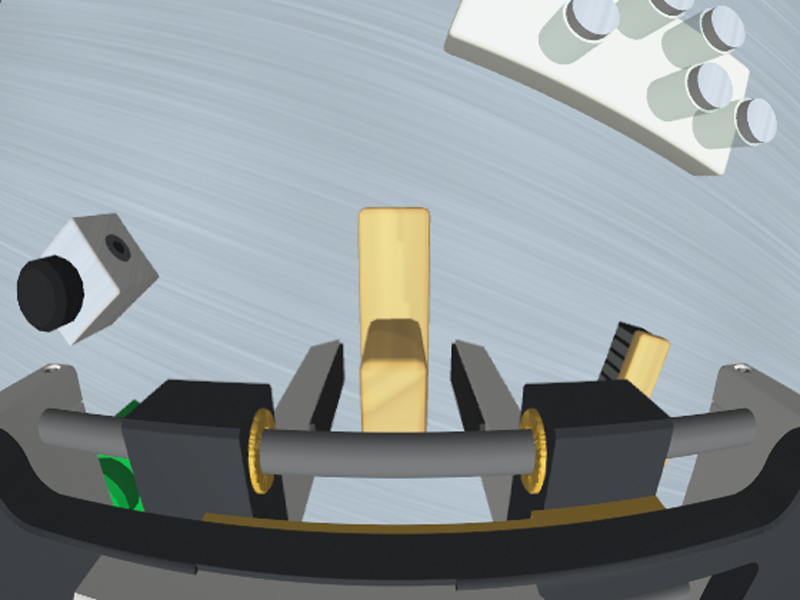

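The fingers straddle the handle, with the handle at (394,390) and the brush end at (395,208). I'll close further and lift.

Call:
{"op": "jog_arm", "data": {"series": [[0,0,0,0,0,0,1],[0,0,0,0,0,0,1],[0,0,0,0,0,0,1],[0,0,0,0,0,0,1],[0,0,0,0,0,0,1],[0,0,0,0,0,0,1]]}}

```text
clock: 4.28
eef_pos: [514.8, -299.5, 64.5]
eef_rot: [-3.141, 0.0, 0.37]
wrist_force: [-0.7, -0.2, -1.6]
finger_gap: 21.7
finger_force: 50.0
```

Run:
```python
from h import *
c=np.load('pics/w2.npy',allow_pickle=True).item()
W=lambda u,v,z:wpx8(c,u,v,z)
a=[W(359,208,44),W(430,208,44)]; print(a)
Rt=Ro.from_euler('z',c['e'][2]).as_matrix()
print([(x-c['p'])@Rt for x in a])
```

```text
[array([ 567.43333923, -263.16833487,   44.        ]), array([ 578.01323779, -290.41520583,   44.        ])]
[array([ 62.22523312,  14.97570652, -20.66499152]), array([ 62.23683748, -14.25315073, -20.66499152])]
```

Call:
{"op": "jog_arm", "data": {"series": [[0,0,0.4,0,0,0,1],[0,0,0.8,0,0,0,1],[0,0,0.8,0,0,0,1],[0,0,0.8,0,0,0,1]]}}

```text
clock: 4.62
eef_pos: [516.1, -300.4, 164.8]
eef_rot: [3.136, -0.004, 0.37]
wrist_force: [0.3, 0.3, -2.5]
finger_gap: 21.7
finger_force: 50.0
```

Call:
{"op": "jog_arm", "data": {"series": [[-0.09,0.96,0,0,0,-0.12,1],[-0.09,0.96,0,0,0,-0.12,1],[-0.09,0.96,0,0,0,-0.12,1],[-0.09,0.96,0,0,0,-0.12,1]]}}

```text
clock: 4.95
eef_pos: [503.1, -179.7, 159.3]
eef_rot: [-3.139, 0.002, 0.184]
wrist_force: [0.3, -0.3, -1.8]
finger_gap: 22.1
finger_force: 50.0
```

Call:
{"op": "jog_arm", "data": {"series": [[-0.09,0.96,0,0,0,-0.12,1],[-0.09,0.96,0,0,0,-0.12,1],[-0.09,0.96,0,0,0,-0.12,1],[-0.09,0.96,0,0,0,-0.12,1]]}}

```text
clock: 5.28
eef_pos: [492.1, -64.8, 159.5]
eef_rot: [-3.14, 0.002, -0.004]
wrist_force: [-0.6, -0.8, -1.6]
finger_gap: 21.4
finger_force: 50.0
```

Call:
{"op": "jog_arm", "data": {"series": [[-0.09,0.96,0,0,0,-0.12,1],[-0.09,0.96,0,0,0,-0.12,1],[-0.09,0.96,0,0,0,-0.12,1],[-0.09,0.96,0,0,0,-0.12,1],[-0.09,0.96,0,0,0,-0.12,1],[-0.09,0.96,0,0,0,-0.12,1]]}}

```text
clock: 5.78
eef_pos: [482.3, 45.5, 159.9]
eef_rot: [3.141, 0.001, -0.195]
wrist_force: [0.8, -0.0, -1.7]
finger_gap: 21.6
finger_force: 50.0
```

Run:
```python
from h import *
c=wgrab('w3'); print(c['p'],c['e'])
```

```text
[482.31324461  45.51025759 159.89714015] [ 3.14113699e+00  1.06513405e-03 -1.94790153e-01]
```

View pics/w3.png

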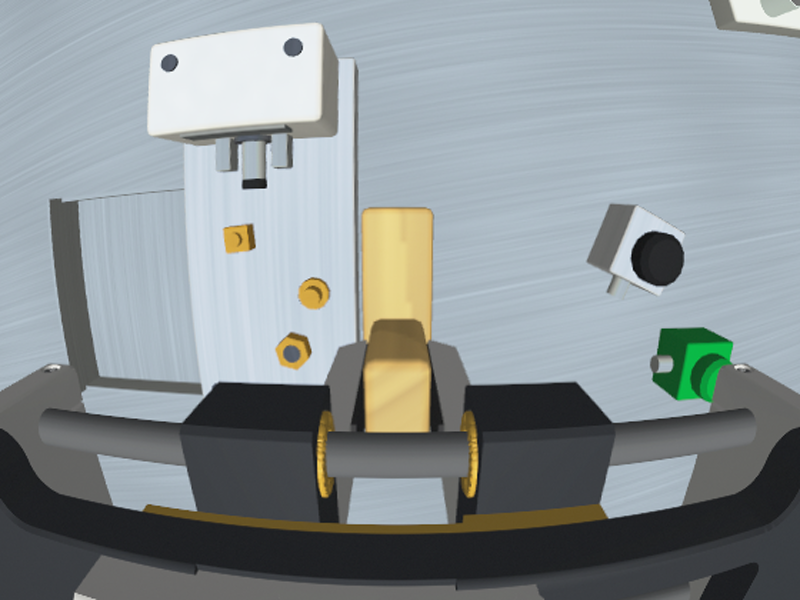

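The wrist view shows the bed's right edge from (340,58) to (357,330), the nozzle tip at (254,184) and the stops at (226,168) and (283,166). The scraps are at (239,239), (313,293) and (292,352), and the brush is squarely gripped.

Run:
```python
from h import *
c=np.load('pics/w3.npy',allow_pickle=True).item()
W=lambda u,v,z:wpx8(c,u,v,z)[:2]
# straight-edge probes of bed right edge in the image: print gray gradient max per row
g=cv2.cvtColor(c['frame'],cv2.COLOR_RGB2GRAY).astype(float)
P=[]
for r in range(50,225,15):
    seg=g[r,225:260]; d=np.diff(cv2.GaussianBlur(seg[None],(3,1),0)[0]); i=d.argmin(); u=225+i+.5
    P.append(wpx(c,u,r,30)[:2]); print(r,u,P[-1].round(1),end=';')
P=np.array(P); v=np.linalg.svd(P-np.median(P,0))[2][0]; print('\nyaw edge',np.arctan(v[1]/v[0]))
s1=W(226,168,60);s2=W(283,166,60);n=W(254,184,48); print('stops',s1,s2,'nozz',n)
d=s1-s2; print('yaw stops',np.arctan2(-d[0],d[1]))
for th in(-.195,-.21):
    R=np.array([[np.cos(th),-np.sin(th)],[np.sin(th),np.cos(th)]])
    m=(s1+s2)/2; t=m-R@[55,0]; print(th,'t',t,'edge y',((P-t)@R)[:,1].round(1),'nozz',(n-t)@R)
    for nm,p in[('tee',W(237,239,51)),('plug',W(313,293,48)),('nut',W(291,354,43)),('tcp',c['p'][:2])]: print(nm,((p-t)@R).round(1))
```

```text
50 247.5 [635.5  43.5];65 247.5 [620.9  46.2];80 247.5 [606.6  48.9];95 247.5 [592.6  51.6];110 247.5 [578.8  54.4];125 247.5 [565.   57.1];140 247.5 [551.4  59.9];155 247.5 [537.7  62.7];170 247.5 [524.   65.6];185 247.5 [510.1  68.5];200 248.5 [495.9  70.6];215 248.5 [481.6  73.7];
yaw edge -0.19513874871381431
stops [588.08033399 129.44760727] [580.20009548  94.16155473] nozz [575.13193872 117.53170049]
yaw stops -0.21971906492048887
-0.195 t [530.18259291 122.46174042] edge y [-57.1 -57.2 -57.3 -57.4 -57.4 -57.4 -57.3 -57.2 -57.  -56.8 -57.6 -57.3] nozz [45.05272771  3.8730748 ]
tee [11.  15.4]
plug [-24.5 -32.3]
nut [-67.2 -14.4]
tcp [-32.1 -84.8]
-0.21 t [530.34851442 123.26987549] edge y [-56.1 -56.5 -56.8 -57.1 -57.3 -57.5 -57.6 -57.7 -57.8 -57.8 -58.7 -58.7] nozz [44.99575281  3.7234356 ]
tee [10.7 14.7]
plug [-24.1 -33.5]
nut [-67.  -16.2]
tcp [-30.8 -86.1]
```

Call:
{"op": "jog_arm", "data": {"series": [[0.03,0,-0.15,0,0,0,1],[0.03,-0.01,-0.3,0,0,0,1],[0.03,-0.01,-0.42,0,0,0,1],[0.03,-0.01,-0.5,0,0,0,1],[0.03,-0.01,-0.53,0,0,0,1],[0.03,-0.01,-0.53,0,0,0,1],[0.03,-0.01,-0.53,0,0,0,1]]}}

```text
clock: 6.42
eef_pos: [486.4, 44.4, 97.5]
eef_rot: [-3.141, -0.001, -0.196]
wrist_force: [0.1, 0.5, -1.2]
finger_gap: 21.8
finger_force: 50.0
```

Call:
{"op": "jog_arm", "data": {"series": [[0.014,0.07,0,0,0,0,1],[0.028,0.14,0,0,0,0,1],[0.042,0.21,0,0,0,0,1],[0.055,0.28,0,0,0,0,1],[0.055,0.28,0,0,0,0,1]]}}

```text
clock: 6.83
eef_pos: [492.9, 80.1, 97.3]
eef_rot: [-3.141, -0.0, -0.194]
wrist_force: [-0.1, -0.2, -1.8]
finger_gap: 21.8
finger_force: 50.0
```

Call:
{"op": "jog_arm", "data": {"series": [[0.014,0.07,-0.01,0,0,0,1],[0.028,0.14,-0.01,0,0,0,1],[0.042,0.21,-0.01,0,0,0,1],[0.055,0.28,-0.01,0,0,0,1],[0.069,0.35,-0.01,0,0,0,1],[0.083,0.42,-0.01,0,0,0,1],[0.097,0.49,-0.01,0,0,0,1],[0.11,0.56,-0.01,0,0,0,1]]}}

```text
clock: 7.5
eef_pos: [506.0, 146.5, 95.8]
eef_rot: [3.142, 0.0, -0.195]
wrist_force: [0.6, -0.2, -1.7]
finger_gap: 21.6
finger_force: 50.0
```

Call:
{"op": "jog_arm", "data": {"series": [[0.014,0.07,0,0,0,0,1],[0.028,0.14,0,0,0,0,1],[0.042,0.21,0,0,0,0,1],[0.055,0.28,0,0,0,0,1],[0.069,0.35,0,0,0,0,1],[0.083,0.42,0,0,0,0,1],[0.097,0.49,0,0,0,0,1],[0.105,0.53,0,0,0,0,1]]}}

```text
clock: 8.17
eef_pos: [518.6, 210.3, 95.8]
eef_rot: [-3.141, -0.0, -0.195]
wrist_force: [0.1, 0.5, -1.8]
finger_gap: 22.0
finger_force: 50.0
```

Run:
```python
from h import *
c=wgrab('w4'); print(c['p'],c['e'])
```

```text
[518.60991184 210.32361774  95.84746664] [-3.14142090e+00 -9.86306278e-05 -1.95013911e-01]
```

View pics/w4.png

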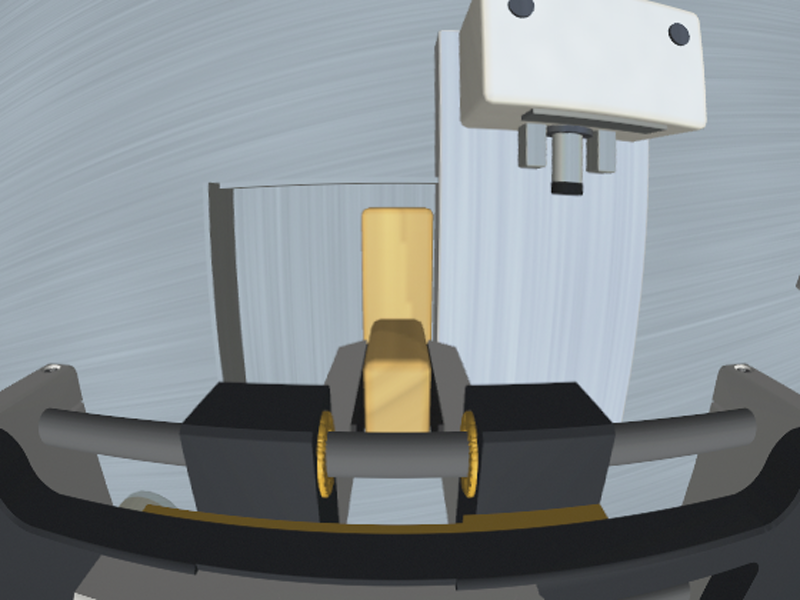

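The visible bed is clear and no fittings show beside the brush, so they should be below it in the tray. I'll lift and verify.

Call:
{"op": "jog_arm", "data": {"series": [[0,0,0.1,0,0,0,1],[0,0,0.3,0,0,0,1],[0,0,0.6,0,0,0,1],[-0.04,-0.2,0.8,0,0,0,1],[-0.1,-0.5,0.8,0,0,0,1],[-0.2,-0.95,0.8,0,0,0,1],[-0.2,-0.95,0.8,0,0,0,1],[-0.2,-0.95,0.8,0,0,0,1]]}}

```text
clock: 8.88
eef_pos: [494.0, 92.3, 193.2]
eef_rot: [3.142, -0.001, -0.199]
wrist_force: [0.1, 0.1, -0.8]
finger_gap: 22.0
finger_force: 50.0
```

Run:
```python
from h import *
t=np.array([530.7,125.2]);th=-.195;R=np.array([[np.cos(th),-np.sin(th)],[np.sin(th),np.cos(th)]])
c=wgrab('w5')
def comps(f,fn):
    hsv=cv2.cvtColor(f,cv2.COLOR_RGB2HSV); m=cv2.inRange(hsv,(10,110,60),(28,255,255))
    n,l,s,ce=cv2.connectedComponentsWithStats(m)
    for i in range(1,n):
        if s[i,4]>12: print(s[i,4],ce[i].round(1),'st',((fn(*ce[i])[:2]-t)@R).round(1))
print(c['p']);comps(c['frame'],lambda u,v:wpx(c,u,v,12))
k=grab('top','t5');print('top');comps(k['frame'],lambda u,v:px2w(k,u,v,12))
```

```text
[493.98260484  92.3431388  193.1583422 ]
2856 [278.1 234.5] st [-70.5 -40. ]
269 [168.5 164.5] st [11.  83.1]
257 [167.9 198.7] st [-28.3  86.2]
278 [171.5 232.1] st [-68.2  85. ]
467 [226.4 318.3] st [-182.1   25.6]
470 [329.1 318. ] st [-182.  -104.3]
2534 [286.2 364.7] st [-257.9  -50.6]
top
307 [453.6 229.6] st [  99.1 -552.6]
15 [248.3 240.4] st [-31.3 -12.3]
```

Call:
{"op": "jog_arm", "data": {"series": [[0.044,-0.82,0,0,0,0.09,1],[0.044,-0.82,0,0,0,0.09,1],[0.044,-0.82,0,0,0,0.09,1],[0.044,-0.82,0,0,0,0.09,1]]}}

```text
clock: 9.32
eef_pos: [500.2, -5.4, 192.1]
eef_rot: [3.141, -0.0, -0.056]
wrist_force: [0.4, -0.6, -1.2]
finger_gap: 21.8
finger_force: 50.0
```

Call:
{"op": "jog_arm", "data": {"series": [[0.044,-0.82,0,0,0,0.09,1],[0.044,-0.82,0,0,0,0.09,1],[0.044,-0.82,0,0,0,0.09,1],[0.044,-0.82,0,0,0,0.09,1]]}}

```text
clock: 9.65
eef_pos: [505.5, -103.7, 191.9]
eef_rot: [3.141, 0.0, 0.085]
wrist_force: [-0.2, 0.5, -1.8]
finger_gap: 21.7
finger_force: 50.0
```

Call:
{"op": "jog_arm", "data": {"series": [[0.044,-0.82,0,0,0,0.09,1],[0.044,-0.82,0,0,0,0.09,1],[0.044,-0.82,0,0,0,0.09,1],[0.044,-0.82,0,0,0,0.09,1]]}}

```text
clock: 9.98
eef_pos: [510.8, -201.8, 191.7]
eef_rot: [3.141, 0.0, 0.227]
wrist_force: [0.6, 0.8, -1.3]
finger_gap: 21.9
finger_force: 50.0
```

Call:
{"op": "jog_arm", "data": {"series": [[0.044,-0.82,0,0,0,0.09,1],[0.044,-0.82,-0.3,0,0,0.09,1],[0.044,-0.82,-0.5,0,0,0.09,1],[0.044,-0.82,-0.5,0,0,0.09,1],[0.044,-0.82,-0.5,0,0,0.09,1],[0.044,-0.82,-0.5,0,0,0.09,1]]}}

```text
clock: 10.48
eef_pos: [516.6, -296.8, 132.8]
eef_rot: [3.141, -0.001, 0.371]
wrist_force: [-0.5, -0.1, -0.9]
finger_gap: 21.6
finger_force: 50.0
```

Call:
{"op": "jog_arm", "data": {"series": [[0,0,-0.2,0,0,0,1],[0,0,-0.4,0,0,0,1],[0,0,-0.5,0,0,0,1],[0,0,-0.53,0,0,0,1],[0,0,-0.55,0,0,0,1],[0,0,-0.56,0,0,0,1],[0,0,-0.56,0,0,0,1],[0,0,-0.56,0,0,0,1]]}}

```text
clock: 11.15
eef_pos: [516.0, -298.6, 65.8]
eef_rot: [3.14, -0.001, 0.37]
wrist_force: [-0.5, -0.1, -2.0]
finger_gap: 21.6
finger_force: 50.0
```

Call:
{"op": "jog_arm", "data": {"series": [[0,0,-0.01,0,0,0,1],[0,0,-0.012,0,0,0,1],[0,0,-0.012,0,0,0,0],[0,0,-0.012,0,0,0,0],[0,0,-0.012,0,0,0,0],[0,0,-0.012,0,0,0,0],[0,0,-0.012,0,0,0,0],[0,0,-0.012,0,0,0,0]]}}

```text
clock: 11.82
eef_pos: [515.5, -298.4, 63.2]
eef_rot: [-3.142, 0.0, 0.37]
wrist_force: [0.4, -0.4, 0.2]
finger_gap: 58.1
finger_force: 0.0
```

Call:
{"op": "jog_arm", "data": {"series": [[0,0,0.1,0,0,0,0],[0,0,0.3,0,0,0,0],[0,0,0.6,0,0,0,0],[0,0,0.9,0,0,0,0],[0,0,0.9,0,0,0,0]]}}

```text
clock: 12.23
eef_pos: [517.6, -299.7, 179.6]
eef_rot: [3.133, -0.006, 0.37]
wrist_force: [1.5, -1.0, 0.3]
finger_gap: 91.7
finger_force: 0.0
```

Call:
{"op": "jog_arm", "data": {"series": [[-0.375,0.84,0,0,0,-0.29,0],[-0.375,0.84,0,0,0,-0.29,0],[-0.375,0.84,0,0,0,-0.29,0],[-0.375,0.84,0,0,0,-0.29,0]]}}

```text
clock: 12.57
eef_pos: [469.2, -194.2, 172.2]
eef_rot: [-3.141, -0.0, -0.09]
wrist_force: [0.1, 0.4, 0.0]
finger_gap: 94.2
finger_force: 0.0
```

Call:
{"op": "jog_arm", "data": {"series": [[-0.375,0.84,0,0,0,-0.29,0],[-0.375,0.84,0,0,0,-0.29,0],[-0.375,0.84,0,0,0,-0.29,0],[-0.375,0.84,0,0,0,-0.29,0],[-0.375,0.84,0,0,0,-0.29,0],[-0.375,0.84,0,0,0,-0.29,0],[-0.375,0.84,0,0,0,-0.29,0]]}}

```text
clock: 13.15
eef_pos: [425.9, -97.4, 171.5]
eef_rot: [-3.142, -0.001, -0.539]
wrist_force: [-0.6, 0.4, 0.2]
finger_gap: 94.2
finger_force: 0.0
```

Run:
```python
from h import *
c=wgrab('w6'); print(c['p'],c['e'])
```

```text
[425.87435216 -97.35418137 171.52693924] [-3.14154723e+00 -5.59718850e-04 -5.38531831e-01]
```

View pics/w6.png

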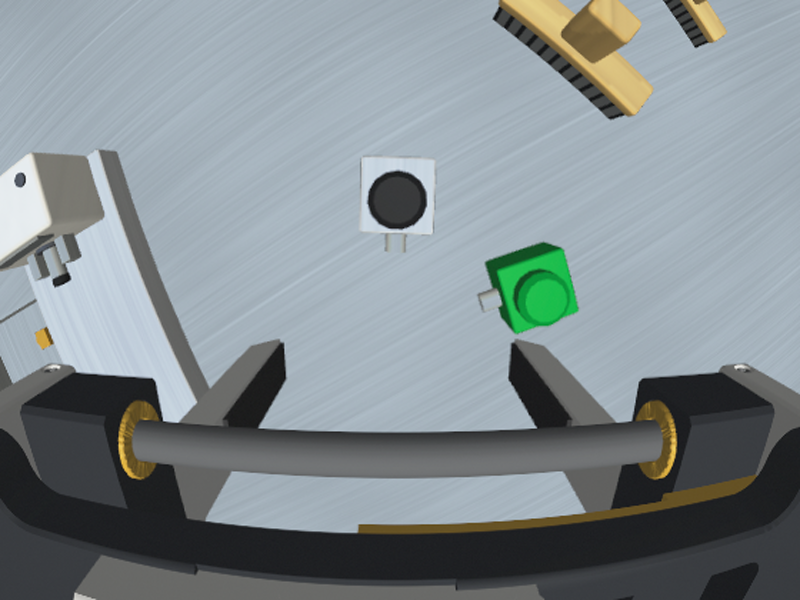

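Run:
```python
from h import *
c=np.load('pics/w6.npy',allow_pickle=True).item()
W=lambda u,v,z:wpx8(c,u,v,z)
t,th,R=fit([(25,24),(25,-24),(-25,24),(-25,-24)],[W(361,157,44),W(436,159,44),W(360,234,44),W(434,235,44)])
print('knob',W(397.5,200,68)[:2], 'delta',t-c['p'][:2])
```

```text
t [ 483.8 -132.6] yaw -0.5571 res [[0.1, 0.0], [0.3, -0.3], [-0.0, 0.2], [-0.4, 0.1]]
knob [ 481.80410984 -131.22146611] delta [ 57.92681792 -35.26364315]
```

Call:
{"op": "jog_arm", "data": {"series": [[0.25,-0.15,0,0,0,-0.01,0],[0.483,-0.294,-0.2,0,0,-0.012,0],[0.483,-0.294,-0.5,0,0,-0.012,0],[0.483,-0.294,-0.65,0,0,-0.012,0],[0.483,-0.294,-0.65,0,0,-0.012,0],[0.483,-0.294,-0.65,0,0,-0.012,0]]}}

```text
clock: 13.7
eef_pos: [483.3, -132.5, 93.0]
eef_rot: [3.141, 0.002, -0.559]
wrist_force: [0.5, 0.5, 1.4]
finger_gap: 93.8
finger_force: 0.0
```

Call:
{"op": "jog_arm", "data": {"series": [[0,0,-0.25,0,0,0,0],[0,0,-0.5,0,0,0,0],[0,0,-0.65,0,0,0,0],[0,0,-0.65,0,0,0,0],[0,0,-0.65,0,0,0,0]]}}

```text
clock: 14.12
eef_pos: [484.2, -132.4, 16.6]
eef_rot: [-3.141, -0.001, -0.56]
wrist_force: [-0.5, 0.4, 1.9]
finger_gap: 94.0
finger_force: 0.0
```

Call:
{"op": "jog_arm", "data": {"series": [[0,0,-0.015,0,0,0,1],[0,0,-0.015,0,0,0,1],[0,0,-0.015,0,0,0,1],[0,0,-0.015,0,0,0,1],[0,0,-0.015,0,0,0,1],[0,0,-0.015,0,0,0,1],[0,0,-0.015,0,0,0,1],[0,0,-0.015,0,0,0,1]], "grip_force": 60}}

```text
clock: 14.78
eef_pos: [483.5, -132.1, 13.5]
eef_rot: [-3.142, -0.0, -0.56]
wrist_force: [-0.3, 0.3, 1.6]
finger_gap: 47.8
finger_force: 59.9
```

Call:
{"op": "jog_arm", "data": {"series": [[0,0,0,0,0,0,1],[0,0,0,0,0,0,1],[0,0,0,0,0,0,1]]}}

```text
clock: 15.03
eef_pos: [483.6, -132.1, 13.5]
eef_rot: [-3.142, -0.0, -0.56]
wrist_force: [-1.3, 1.2, 4.5]
finger_gap: 47.4
finger_force: 59.9
```

Call:
{"op": "jog_arm", "data": {"series": [[0,0,0.2,0,0,0,1],[0,0,0.5,0,0,0,1],[0,0,0.8,0,0,0,1],[0,0,0.8,0,0,0,1],[0,0,0.8,0,0,0,1]]}}

```text
clock: 15.45
eef_pos: [484.0, -132.2, 110.3]
eef_rot: [-3.141, -0.002, -0.56]
wrist_force: [-0.2, -0.2, -5.3]
finger_gap: 47.7
finger_force: 59.9
```

Call:
{"op": "jog_arm", "data": {"series": [[-0.01,0.25,0,0,0,0.025,1],[-0.02,0.5,0,0,0,0.05,1],[-0.033,0.75,0,0,0,0.0775,1],[-0.033,0.75,0,0,0,0.0775,1]]}}

```text
clock: 15.78
eef_pos: [478.0, -38.3, 107.2]
eef_rot: [3.141, 0.004, -0.433]
wrist_force: [-0.1, -0.8, -4.0]
finger_gap: 48.0
finger_force: 59.9
```

Call:
{"op": "jog_arm", "data": {"series": [[-0.01,0.25,0,0,0,0.025,1],[-0.02,0.5,0,0,0,0.05,1],[-0.033,0.75,0,0,0,0.0775,1],[-0.033,0.75,0,0,0,0.0775,1]]}}

```text
clock: 16.12
eef_pos: [474.2, 51.4, 107.4]
eef_rot: [3.141, 0.003, -0.311]
wrist_force: [-0.7, -0.4, -4.6]
finger_gap: 47.5
finger_force: 59.9
```

Call:
{"op": "jog_arm", "data": {"series": [[-0.01,0.25,0,0,0,0.025,1],[-0.02,0.5,0,0,0,0.05,1],[-0.033,0.75,0,0,0,0.0775,1],[-0.033,0.75,0,0,0,0.0775,1],[-0.033,0.75,0,0,0,0.0775,1],[-0.033,0.75,0,0,0,0.0775,1]]}}

```text
clock: 16.62
eef_pos: [471.1, 137.3, 108.0]
eef_rot: [3.14, 0.002, -0.195]
wrist_force: [0.3, 0.3, -4.6]
finger_gap: 47.8
finger_force: 59.9
```

Run:
```python
from h import *
c=wgrab('w7'); print(c['p'],c['e'])
```

```text
[471.06361233 137.3469539  108.04870555] [ 3.14045005e+00  2.10696028e-03 -1.95060815e-01]
```

View pics/w7.png

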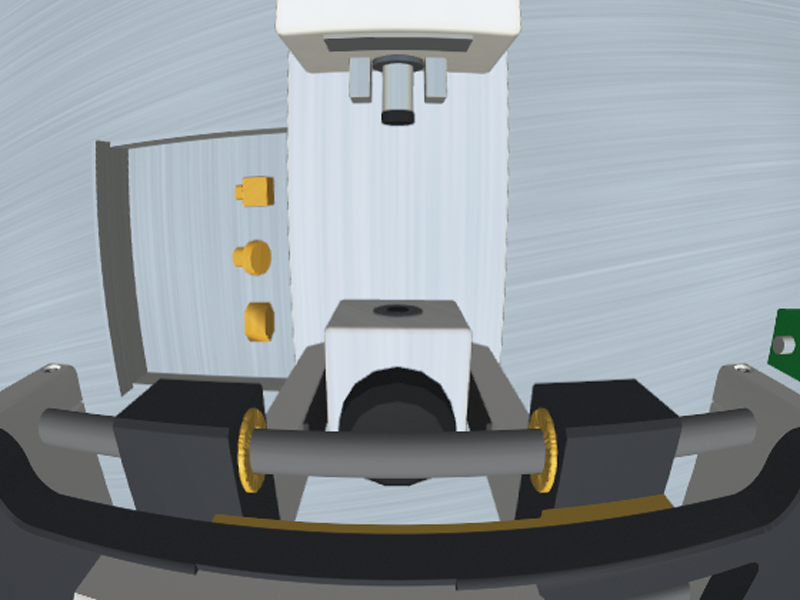

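The held regulator's port (398,311), the nozzle (398,117) and the stops (360 and 436) are on one column. The scraps are in the tray and the bed is clear.

Run:
```python
from h import *
c=np.load('pics/w7.npy',allow_pickle=True).item()
W=lambda u,v,z:wpx8(c,u,v,z)
g=cv2.cvtColor(c['frame'],cv2.COLOR_RGB2GRAY).astype(float)
for nm,a,b in(('L',192,215),('R',340,365)):
    P=[]
    for r in range(95,225,8):
        d=np.abs(np.diff(cv2.GaussianBlur(g[r,a:b][None],(3,1),0)[0])); i=d.argmax(); P.append([*wpx(c,a+i+.5,r,30)[:2],a+i+.5])
    P=np.array(P); k=np.polyfit(P[:,0],P[:,1],1); r=np.abs(np.polyval(k,P[:,0])-P[:,1]); k=np.polyfit(P[r<2,0],P[r<2,1],1)
    th=-.195; n=np.array([np.sin(-th),np.cos(th)]); print(nm,'yaw',np.arctan(k[0]),(P[:,:2]-c['p'][:2])@n,P[:,2])
tl=np.array([np.cos(-.195),np.sin(-.195)]);n=np.array([-tl[1],tl[0]])
for u,v,z in((359.5,101,44),(436,101,44),(398,118,52),(398,125,44),(288,115,0)): q=W(u,v,z)[:2]-c['p'][:2]; print(u,v,'fwd',q@tl,'lat',q@n)
```

```text
L yaw -0.1954084320040309 [58.31996186 58.31093031 58.32637398 58.36618028 58.43030974 58.51879535
 58.63174238 58.76932878 58.12493121 59.11950105 58.52017392 58.75615581
 58.1996904  58.48469819 57.97060762 58.30597243 58.66991803] [201.5 201.5 201.5 201.5 201.5 201.5 201.5 201.5 202.5 201.5 202.5 202.5
 203.5 203.5 204.5 204.5 204.5]
R yaw -0.19026243789604166 [-59.582634   -59.58734603 -59.61665985 -59.67047945 -59.74878232
 -59.85161887 -59.9791123  -60.13145914 -60.30893023 -59.70101476
 -59.92676984 -59.36233065 -60.45694444 -59.93834306 -60.26742911
 -59.7922731  -60.17382104] [354.5 354.5 354.5 354.5 354.5 354.5 354.5 354.5 354.5 353.5 353.5 352.5
 353.5 352.5 352.5 351.5 351.5]
359.5 101 fwd 116.4245884702311 lat 18.445679984064263
436 101 fwd 116.49264013032861 lat -19.982573311776463
398 118 fwd 105.9414389716512 lat -0.8756100425327737
398 125 fwd 103.65848443745568 lat -0.9025537454763537
288 115 fwd 118.68077747695415 lat 65.49458464282553
```

Call:
{"op": "jog_arm", "data": {"series": [[0,-0.007,-0.15,0,0,0,1],[0,-0.007,-0.35,0,0,0,1],[0,-0.007,-0.45,0,0,0,1],[0,-0.007,-0.5,0,0,0,1],[0,-0.007,-0.52,0,0,0,1],[0,-0.007,-0.52,0,0,0,1],[0,-0.007,-0.52,0,0,0,1],[0,-0.007,-0.52,0,0,0,1]]}}

```text
clock: 17.33
eef_pos: [472.2, 137.0, 47.8]
eef_rot: [-3.141, -0.001, -0.195]
wrist_force: [0.2, 0.2, -4.1]
finger_gap: 47.7
finger_force: 59.9
```

Call:
{"op": "jog_arm", "data": {"series": [[0,0,-0.006,0,0,0,1],[0,0,-0.012,0,0,0,1],[0,0,-0.012,0,0,0,1],[0,0,-0.012,0,0,0,1]]}}

```text
clock: 17.67
eef_pos: [471.7, 137.1, 45.7]
eef_rot: [-3.142, -0.0, -0.195]
wrist_force: [0.4, -0.1, -4.3]
finger_gap: 47.3
finger_force: 59.9
```

Call:
{"op": "jog_arm", "data": {"series": [[0,0,-0.006,0,0,0,1],[0,0,-0.012,0,0,0,1],[0.08,-0.016,-0.012,0,0,0,1],[0.18,-0.036,-0.012,0,0,0,1],[0.28,-0.055,-0.012,0,0,0,1],[0.38,-0.075,-0.012,0,0,0,1],[0.48,-0.095,-0.012,0,0,0,1],[0.48,-0.095,-0.012,0,0,0,1]]}}

```text
clock: 18.33
eef_pos: [531.4, 125.1, 44.2]
eef_rot: [-3.141, -0.001, -0.195]
wrist_force: [-0.4, 0.7, -3.7]
finger_gap: 47.5
finger_force: 59.9
```

Call:
{"op": "jog_arm", "data": {"series": [[0.04,-0.008,0,0,0,0,1],[0.08,-0.016,0,0,0,0,1],[0.12,-0.024,0,0,0,0,1],[0.12,-0.024,0,0,0,0,1],[0.12,-0.024,0,0,0,0,1]]}}

```text
clock: 18.75
eef_pos: [543.6, 122.8, 44.1]
eef_rot: [-3.142, 0.0, -0.195]
wrist_force: [0.0, -0.2, -4.3]
finger_gap: 47.4
finger_force: 59.9
```

Call:
{"op": "jog_arm", "data": {"series": [[0.016,-0.003,0,0,0,0,1],[0.032,-0.006,0,0,0,0,1],[0.048,-0.0095,0,0,0,0,1],[0.064,-0.0127,0,0,0,0,1],[0.08,-0.0158,0,0,0,0,1],[0.096,-0.019,0,0,0,0,1],[0.096,-0.019,0,0,0,0,1],[0.096,-0.019,0,0,0,0,1]]}}

```text
clock: 19.42
eef_pos: [554.7, 120.7, 44.1]
eef_rot: [3.141, 0.001, -0.195]
wrist_force: [-6.8, 2.1, -0.5]
finger_gap: 47.5
finger_force: 59.9
```

Call:
{"op": "jog_arm", "data": {"series": [[0.006,-0.0012,0,0,0,0,1],[0.012,-0.0024,0,0,0,0,1],[0.018,-0.0036,0,0,0,0,1],[0.024,-0.0048,0,0,0,0,1],[0.024,-0.0048,0,0,0,0,1],[0.024,-0.0048,0,0,0,0,1]]}}

```text
clock: 19.92
eef_pos: [557.4, 120.1, 44.1]
eef_rot: [3.141, 0.002, -0.195]
wrist_force: [-7.7, 1.0, 0.5]
finger_gap: 47.9
finger_force: 59.9
```

Call:
{"op": "jog_arm", "data": {"series": [[0.006,-0.0012,0,0,0,0,1],[0.012,-0.0024,0,0,0,0,1],[0.012,-0.0024,0,0,0,0,1],[0.012,-0.0024,0,0,0,0,1]]}}

```text
clock: 20.25
eef_pos: [558.3, 119.9, 44.1]
eef_rot: [3.141, 0.003, -0.194]
wrist_force: [-13.0, 2.0, 4.2]
finger_gap: 47.7
finger_force: 59.9
```

Call:
{"op": "jog_arm", "data": {"series": [[0.004,-0.0008,0,0,0,0,1],[0.008,-0.0016,0,0,0,0,1],[0.008,-0.0016,0,0,0,0,1],[0.008,-0.0016,0,0,0,0,1]]}}

```text
clock: 20.58
eef_pos: [558.3, 119.9, 44.1]
eef_rot: [3.141, 0.005, -0.194]
wrist_force: [-20.9, 3.6, 10.0]
finger_gap: 47.9
finger_force: 59.9
```

Call:
{"op": "jog_arm", "data": {"series": [[0,0,0,0,0,0,1],[0,0,0,0,0,0,1],[0,0,0,0,0,0,1],[0,0,0,0,0,0,1]]}}

```text
clock: 20.92
eef_pos: [558.3, 119.9, 44.1]
eef_rot: [3.141, 0.005, -0.194]
wrist_force: [-20.7, 3.3, 9.7]
finger_gap: 47.2
finger_force: 59.9
```

Run:
```python
from h import *
c=wgrab('w8'); print(c['p'],c['e'],manip.read_state()['wrist_force'])
```

```text
[558.2975318  119.89446306  44.06414473] [ 3.14057951  0.00542946 -0.19406327] [-20.40538082   2.04830985   9.55934107]
```

View pics/w8.png

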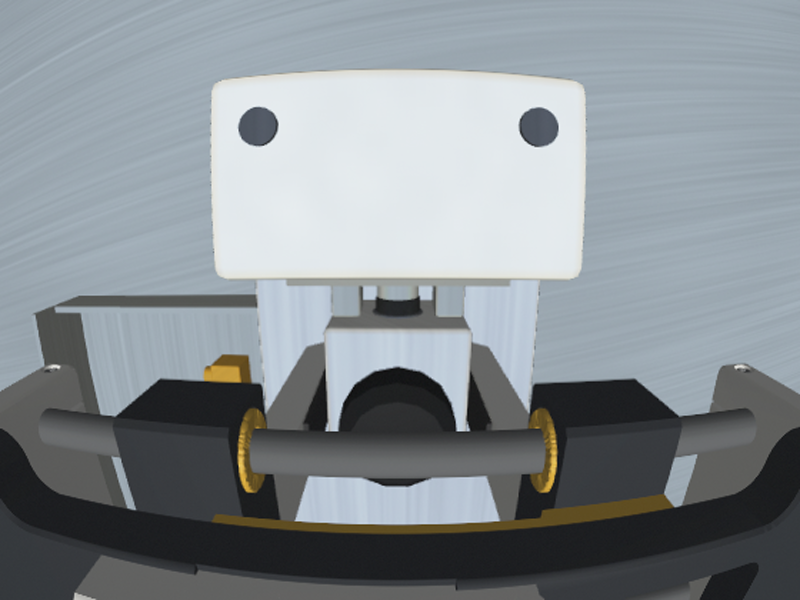

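The regulator is square and centred against both stops, with the stop faces at (346,316) and (449,316) meeting its front face. The push is steady at about 21 N, so I'm handing in.

```bash
python3 -c "
from cell import manip
print(manip.sign_off())"
```

```text
the job is handed in; nothing more can be done
None
```

I handed the job in with all three scraps in the tray, the brush standing on the bench, and the regulator held square against the stops at a steady push of about 21 N; the hand-in returned no verdict.

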